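# Stack the sauce pots by day dot, oldest on top

## Robot

A 6-joint arm with a two-finger parallel gripper is mounted at the origin on the work surface. World frame = base frame: x ahead of the robot, y to its left, z up, the work surface at z = 0. Lengths are in m, angles in degrees, forces in N, time in s.
With the tool pointing down it reaches from about 0.375 to 0.9 m from the base axis. Payload 3.1 kg.
Tool frame: the origin (TCP) lies midway between the tips of the shut fingers; the grasp point (between the pads) lies 19 mm behind it; x points along the fingers, z is the direction in which the jaws open and shut, and the axes are right-handed (so a half turn about x gives the same grasp; the last joint's range is limited). The gripper opens to 87 mm and grips with 3 to 60 N. Pads are 19 mm wide; open, the fingers measure 117 mm over their backs; the gripper's body (75 mm by 190 mm) begins 51 mm behind the grasp point.
Start: joints at [-85.858, 30.224, 82.088, -0, 67.689, -10.227], TCP at [0.155, -0.605, 0.223] pointing down, gripper open.
Joint ranges: [-176.69, 176.69], [-43.24, 126.21], [12.49, 139.97], [-82, 262], [0, 151.66], [-163.58, 163.58]. Speed limits (degrees/s): [159.86, 159.86, 180, 180, 180, 180].

## Interface

Orientations are given as a 3x3 rotation matrix whose columns are the frame's x, y, z axes.
In Python, from rig import * gives the robot as it stands.
- The arm moves only by the tool play_rows, never from a script. Its argument "rows" is a list that holds one entry, the list of rows, each a list of 7 numbers: the shift along the tool's x, y, z in m, then the turn, a rotation vector about the tool's x, y, z in degrees, then the finger opening in m, from 0 to 0.087. A call has 1 to 12 rows; each row is the pose to reach, as a shift and turn from the pose commanded when the call began, along the tool's axes at that moment; what a row does not reach only later rows make up. A row lasts 1/10 s, in which the tool goes at most 50 mm and 8.59 degrees, less where a joint would pass 70% of its speed; a pose out of reach is approached as far as the arm can. A call with a gripper value outside its range is refused whole. The fingers move at their own pace and stop on an object; the grip force is fixed at half the most. Time passes only in rows, so rows that repeat a pose let the fingers close. It gives the time, the measured TCP pose, the force and the opening at its end, in the units of the state.
- read_state(): the state, without advancing time (a new reading comes with each control period).
- capture(name): name is "side" or "top" or "wrist"; returns a dict with "pixels" (420x560x3 uint8, red, green, blue), "intrinsics" (3x3 intrinsics, pixels), "rvec" (rotation vector, rad) and "tvec" (3), from world to camera coordinates, as OpenCV has them. Camera axes: x right, y down, z forward; pixel columns grow to the right and rows downward; lengths in m; the calibration is good to about 2 mm. A picture is of the moment at which its call begins. There is no depth.
- hand_in(): hands the job in, once; it reports no verdict.
Trained networks look in the newest picture that a camera, given by its name, has taken for a name from the list of things; names that differ only in an ending like _2 or _b are one class to them, and where a whole thing is asked for, a point or a joint stands for the part that bears it (a point fixed in the world has none). Each returns a list of dicts, best first, with "p" (0 to 1); they miss things now and then, are a little off and sometimes report something else, mostly with a low value. They report only what shows in the picture. A call takes as long as a camera call. They do not tell look-alikes from the thing itself.
- trace(camera, target): "mask" (420x560 bool, what is visible of it) and "at" ([column, row] in pixels, amid what is visible of it).
The state is a dict: "time_s": time; "joint_positions": joint angles; "qvel": joint speeds; "tau": joint torques, N m; "position": TCP position; "tcp_rot": TCP orientation; "force": force on the tool from outside, world axes, zero at the start; "moment": the same for the moment, N m; "opening": opening from 0.0 (shut) to 1.0 (fully open).
Only numpy, scipy, OpenCV 4.12 (cv2) and the standard library are available. Lean on these libraries where they do the work, as an engineer would, in place of code of your own. Each camera call takes 0.05 s, during which the arm holds its last target.

## Task

Stack the sauce pots for the next shift so that the oldest is used first: the three red-lidded pots in the middle of the white enamel pan, white dot (made today) at the bottom, then blue dot, then yellow dot (oldest) on top; and the two green-lidded pots in the middle of the black pan, white dot at the bottom and yellow dot on top. Each pot must sit squarely with its foot down in the lid below. Keep the pots upright, and leave the shaker, the dot dispenser and the dough scraper where they are.

Things in the scene. Friction and masses are not known exactly. Their poses are not given: they have to be found in the camera images.
- red_white_center (a point): Closed round sauce pot, white body, red lid with a white dot (27 mm) on top; 63 mm diameter, straight side, 52 mm high, 120 to 240 g. Its foot (52 mm across, 4 mm high, bevelled) drops 3 mm into the 57 mm recess in another pot's lid: a seated pot stands 49 mm above the one below. Point: pot's centre, 26 mm above its underside; z up its axis. Yaw does not matter.
- red_blue_center (a point): Closed round sauce pot, white body, red lid with a blue dot (27 mm) on top; 63 mm diameter, straight side, 52 mm high, 120 to 240 g. Its foot (52 mm across, 4 mm high, bevelled) drops 3 mm into the 57 mm recess in another pot's lid: a seated pot stands 49 mm above the one below. Point: pot's centre, 26 mm above its underside; z up its axis. Yaw does not matter.
- red_yellow_center (a point): Closed round sauce pot, white body, red lid with a yellow dot (27 mm) on top; 63 mm diameter, straight side, 52 mm high, 120 to 240 g. Its foot (52 mm across, 4 mm high, bevelled) drops 3 mm into the 57 mm recess in another pot's lid: a seated pot stands 49 mm above the one below. Point: pot's centre, 26 mm above its underside; z up its axis. Yaw does not matter.
- green_white_center (a point): Closed round sauce pot, white body, green lid with a white dot (27 mm) on top; 63 mm diameter, straight side, 52 mm high, 120 to 240 g. Its foot (52 mm across, 4 mm high, bevelled) drops 3 mm into the 57 mm recess in another pot's lid: a seated pot stands 49 mm above the one below. Point: pot's centre, 26 mm above its underside; z up its axis. Yaw does not matter.
- green_yellow_center (a point): Closed round sauce pot, white body, green lid with a yellow dot (27 mm) on top; 63 mm diameter, straight side, 52 mm high, 120 to 240 g. Its foot (52 mm across, 4 mm high, bevelled) drops 3 mm into the 57 mm recess in another pot's lid: a seated pot stands 49 mm above the one below. Point: pot's centre, 26 mm above its underside; z up its axis. Yaw does not matter.
- pan_white: White enamel, blue-edged, round pan standing on the bench, fixed there: 133 mm outside diameter at the rim, 10 mm high, floor 3 mm thick and about 115 mm across inside. Origin: centre of its underside, so the floor that a pot stands on is 3 mm above it; z up.
- pan_black: Black round pan standing on the bench, fixed there: 133 mm outside diameter at the rim, 10 mm high, floor 3 mm thick and about 115 mm across inside. Origin: centre of its underside, so the floor that a pot stands on is 3 mm above it; z up.
- shaker: Bystander: metal shaker with a domed, pierced top, 66 mm diameter, 100 mm high, standing. Origin: centre of its underside, z up.
- dot_dispenser: Bystander: grey dispenser with three rolls of day dots side by side (yellow, blue, white), 62 mm (x) by 116 mm (y), 60 mm high. Origin: centre of its underside, z up.
- scraper: Bystander: dough scraper lying flat, black handle 22 mm high along its y and a bright blade, 93 mm (x) by 112 mm (y) in all. Origin: middle of its underside, z up.
Things that resemble listed ones, but are neither listed nor needed, are in the scene too. Leave any purple look-alike of the part that bears green_yellow_center alone.

How it is judged (in metres and radians):
At the end, for the whole second after the job is handed in: White-dot pots on their pans' floors within 15 mm of centre (red: white pan, green: black pan); above them red blue-dot then yellow-dot, green yellow-dot, each 46 to 51 mm above the pot below and within 8 mm of its axis; all upright within 0.06 rad, at rest, released (horizontal distance between red_white_center and pan_white below 0.015 m and z of red_white_center in the frame of pan_white below 0.032 m and z of red_blue_center in the frame of red_white_center between 0.046 and 0.051 m and horizontal distance between red_blue_center and red_white_center below 0.008 m and z of red_yellow_center in the frame of red_blue_center between 0.046 and 0.051 m and horizontal distance between red_yellow_center and red_blue_center below 0.008 m and horizontal distance between green_white_center and pan_black below 0.015 m and z of green_white_center in the frame of pan_black below 0.032 m and z of green_yellow_center in the frame of green_white_center between 0.046 and 0.051 m and horizontal distance between green_yellow_center and green_white_center below 0.008 m and angle between each of red_white_center, red_blue_center, red_yellow_center, green_white_center, green_yellow_center's own z axis and vertical below 0.06 rad and linear speed of each of red_white, red_blue, red_yellow, green_white, green_yellow below 0.02 m/s); the robot touches nothing.
It fails at once if a bystander (shaker, dot dispenser or scraper) is moved more than 30 mm (distance of any of shaker, dot_dispenser, scraper from where it was at the start of the episode above 0.03 m).
It fails at once if a pot is tipped by more than 0.7 rad (angle between any of red_white_center, red_blue_center, red_yellow_center, green_white_center, green_yellow_center's own z axis and vertical above 0.7 rad).
It also fails if it takes over 141 s, if anything falls off the work surface, if the arm or the gripper's body presses on something with over 40 N, if the wrist force passes 120 N, or if a joint passes its speed limit or range.

## Working session

There is one attempt and no reset: what is moved stays moved. The work goes in short steps, Python scripts to look and compute and a tool call to move; the robot and the scene stay as the last step left them, time stands still between calls to the robot, and variables do not carry over. Pictures are saved under pics/ and viewed, and the job is handed in when it is done.

Besides the shell and the picture viewer there is one more tool, called after "Call:" by a JSON object that holds its "fn" and its "kwargs", one argument or row to a line. play_rows: Moves the arm, as the interface text tells. Its arguments: {"type":"object","properties":{"rows":{"type":"array"}},"required":["rows"]}

```bash
ls; mkdir -p pics; python3 - <<'E'
from rig import *
import cv2
s=read_state();print({k:s[k] for k in ['time_s','position','tcp_rot','force','opening']})
for n in ['side','top','wrist']:
    c=capture(n);cv2.imwrite(f'pics/{n}0.png',c['pixels'][:,:,::-1]);print(n,c['intrinsics'],c['rvec'],c['tvec'])
E
```

```text
pics
{'time_s': 0.0, 'position': array([ 0.15507743, -0.60468527,  0.22154705]), 'tcp_rot': array([[-1.25568572e-04,  9.68731330e-01,  2.48112062e-01],
       [ 2.21723592e-03,  2.48111724e-01, -9.68728887e-01],
       [-9.99997534e-01,  4.28481073e-04, -2.17906093e-03]]), 'force': array([ 0.09060737,  1.12191583, -0.25815695]), 'opening': 1.0021723287677482}
side [[419.39774945   0.         280.04251199]
 [  0.         419.39774945 208.17352064]
 [  0.           0.           1.        ]] [ 0.32296232 -2.63849402  1.47718506] [0.59096149 0.13338794 0.91302409]
top [[528.72089443   0.         276.88308256]
 [  0.         528.72089443 207.66280766]
 [  0.           0.           1.        ]] [ 2.15751631 -2.21670273  0.10097803] [-0.00912042  0.63034734  1.26069307]
wrist [[336.00399696   0.         278.68044263]
 [  0.         336.00399696 203.0765409 ]
 [  0.           0.           1.        ]] [-2.28349344  1.77132735  0.27298632] [-0.62345905 -0.03583929  0.39218782]
```

View pics/top0.png

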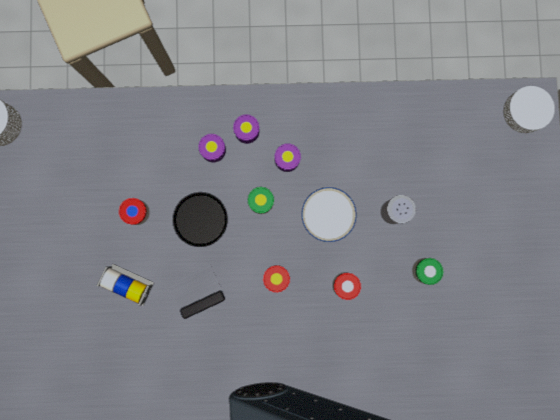

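View pics/side0.png

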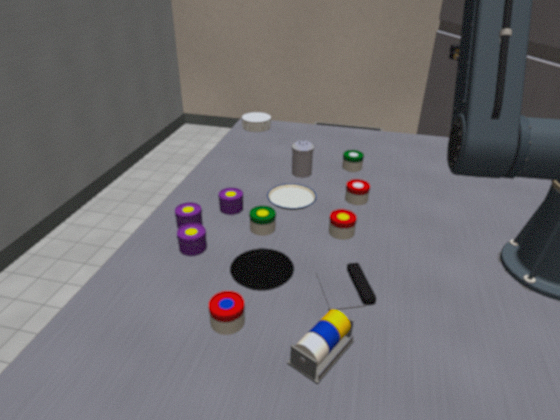

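View pics/wrist0.png

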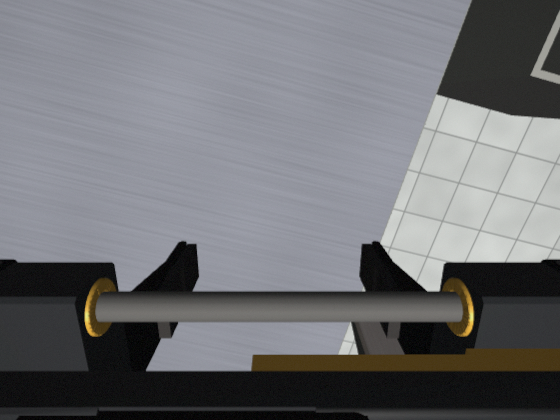

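```bash
cat > h.py <<'E'
from rig import *
import numpy as np, cv2
def ray(c,uv,z):
    R,_=cv2.Rodrigues(np.array(c['rvec']));K=c['intrinsics'];t=np.array(c['tvec']).ravel()
    d=R.T@np.linalg.solve(K,[uv[0],uv[1],1]);o=-R.T@t
    return o+d*(z-o[2])/d[2]
def proj(c,P):
    return cv2.projectPoints(np.array(P,float).reshape(-1,3),np.array(c['rvec']),np.array(c['tvec']),c['intrinsics'],None)[0].reshape(-1,2)
def dots(c,z,amin=15):
    """coloured lid blobs with inner dot centroid"""
    hsv=cv2.cvtColor(c['pixels'],cv2.COLOR_RGB2HSV);H,S,V=[hsv[:,:,i].astype(int) for i in range(3)]
    out=[]
    for n,m in {'red':((H<8)|(H>172)),'green':((H>50)&(H<80)),'purple':((H>135)&(H<165))}.items():
        m=(m&(S>120)&(V>50)).astype(np.uint8)
        for ct in cv2.findContours(m,cv2.RETR_EXTERNAL,cv2.CHAIN_APPROX_NONE)[0]:
            if cv2.contourArea(ct)<200:continue
            f=np.zeros_like(m);cv2.drawContours(f,[ct],-1,1,-1)
            M0=cv2.moments(f,True);h=(f&(1-m)).astype(np.uint8)
            nn,lab,st,cen=cv2.connectedComponentsWithStats(h)
            if nn<2:continue
            k=1+np.argmax(st[1:,4]);
            col=np.median(c['pixels'][lab==k],0)
            hh=np.array(cen[k]);lid=np.array([M0['m10'],M0['m01']])/M0['m00']
            out.append((n,col,hh,lid,st[k,4],ray(c,hh,z)[:2]))
    return out
E
python3 - <<'E'
from h import *
np.set_printoptions(precision=4,suppress=True)
for cam in ['top','side']:
    c=capture(cam);print(cam)
    for d in dots(c,0.049):print(d[0],d[1],d[2],d[3],d[4],d[5],'r',np.hypot(*d[5]))
    for n,z in [('pan_white',.01),('pan_black',.01),('shaker',.1),('dot_dispenser',.03),('scraper',.01)]:
        for t in trace(cam,n)[:3]:
            if t['p']<.3: continue
            m=t['mask'].astype(np.uint8);ct=max(cv2.findContours(m,0,1)[0],key=cv2.contourArea)
            e=cv2.fitEllipse(ct);print(n,t['p'],t['at'],e,ray(c,e[0],z)[:2])
E
```

```text
top
red [185. 189. 195.] [347.4    286.0077] [346.8761 285.8482] 130 [ 0.438  -0.1873] r 0.4763091458950706
red [185. 189.  58.] [276.0458 278.5191] [276.1257 278.4847] 131 [ 0.4603 -0.0192] r 0.46066114176771283
red [ 57.  88. 195.] [131.8527 210.6744] [132.3009 210.8769] 129 [0.63   0.3191] r 0.7061536668428854
green [184. 188. 195.] [429.7099 271.0229] [429.1091 271.0072] 131 [ 0.4676 -0.3841] r 0.6051508825740687
green [185.  189.5  48. ] [260.3621 199.5   ] [260.3524 199.6971] 116 [0.6486 0.0131] r 0.6487066779627609
purple [184. 188.  54.] [287.2222 156.1333] [287.0662 156.9811] 135 [ 0.7516 -0.0541] r 0.7535625472693026
purple [184. 189.  52.] [211.0602 146.2406] [211.5775 147.2841] 133 [0.7803 0.1283] r 0.7907946971811566
purple [184. 188.  47.] [245.8485 126.9545] [245.9719 127.8743] 132 [0.8253 0.0437] r 0.8264871415283961
pan_white 0.95 [326.1, 211.1] ((328.1329040527344, 213.96266174316406), (54.1761360168457, 55.62575912475586), 130.26651000976562) [ 0.6122 -0.152 ]
shaker 0.71 [397.8, 206.4] ((397.08392333984375, 209.63290405273438), (27.498594284057617, 35.354335784912
[... 1160 characters left out ...]
70703125, 269.33111572265625), (40.12839126586914, 63.168800354003906), 87.84626770019531) [0.6071 0.1693]
shaker 0.56 [301.4, 160.6] ((302.3711853027344, 158.84007263183594), (21.23585319519043, 40.385555267333984), 4.56234073638916) [ 0.595  -0.2014]
dot_dispenser 0.75 [321.6, 342.4] ((321.9580078125, 346.6153869628906), (45.56108093261719, 81.60070037841797), 39.653377532958984) [0.4524 0.3558]
dot_dispenser 0.59 [231.2, 311.9] ((226.8977508544922, 312.33062744140625), (37.09626388549805, 45.093502044677734), 179.49151611328125) [0.6288 0.322 ]
scraper 0.83 [346.7, 287.1] ((346.74530029296875, 287.1568908691406), (44.60309600830078, 57.489837646484375), 106.44995880126953) [0.4275 0.1796]
```

Call:
{"fn": "play_rows", "kwargs": {
  "rows": [
    [[0.023,0.378,-0.334,-75.63,0,0,0.087],[0.023,0.378,-0.334,-75.63,0,0,0.087],[0.023,0.378,-0.334,-75.63,0,0,0.087],[0.023,0.378,-0.334,-75.63,0,0,0.087],[0.023,0.378,-0.334,-75.63,0,0,0.087],[0.023,0.378,-0.334,-75.63,0,0,0.087],[0.023,0.378,-0.334,-75.63,0,0,0.087],[0.023,0.378,-0.334,-75.63,0,0,0.087],[0.023,0.378,-0.334,-75.63,0,0,0.087],[0.023,0.378,-0.334,-75.63,0,0,0.087],[0.023,0.378,-0.334,-75.63,0,0,0.087],[0.023,0.378,-0.334,-75.63,0,0,0.087]]
  ]
}}

```text
time_s: 1.95
position: [0.439, -0.187, 0.1997]
tcp_rot: [[0.0, -0.004, 1.0], [-0.001, 1.0, 0.004], [-1.0, -0.001, 0.0]]
force: [0.2, -0.1, -0.1]
opening: 1.002
```

```bash
python3 - <<'E'
from h import *
np.set_printoptions(precision=4,suppress=True)
s=read_state();print(s['time_s'],s['position'],s['tcp_rot'],s['joint_positions'],s['force'])
c=capture('top');cv2.imwrite('pics/top1.png',c['pixels'][:,:,::-1])
p=c['pixels'].astype(int)
# pans
g=p.max(2)<40;roi=np.zeros_like(g);roi[180:260,160:240]=1
m=(g&roi).astype(np.uint8);ct=max(cv2.findContours(m,0,1)[0],key=cv2.contourArea);e=cv2.fitEllipse(ct);print('black',e,ray(c,e[0],.01))
for z,r in [(.01,.0665),(0.003,.0575)]:
  for cx,cy in [(.6075,.169),(.61,-.150)]:
    th=np.linspace(0,6.28,9)[:8];print(proj(c,np.c_[cx+r*np.cos(th),cy+r*np.sin(th),th*0+z]).round(1).tolist())
cv2.imwrite('pics/pans.png',cv2.resize(c['pixels'][180:260,160:380,::-1],None,fx=3.5,fy=3.5,interpolation=2))
c=capture('wrist');cv2.imwrite('pics/w1.png',c['pixels'][:,:,::-1]);R=cv2.Rodrigues(c['rvec'])[0];print(R, -R.T@c['tvec'])
for d in dots(c,0.049):print(d[0],d[1],d[2],d[5])
E
```

```text
1.95 [ 0.439  -0.187   0.1997] [[ 0.0001 -0.0038  1.    ]
 [-0.0005  1.      0.0038]
 [-1.     -0.0005  0.0001]] [-36.5061  20.8374 104.2689  -0.0279  54.8721 -36.7076] [ 0.1516 -0.0673 -0.0972]
black ((199.78207397460938, 219.09475708007812), (52.21125411987305, 52.7423210144043), 46.191986083984375) [0.608  0.1634 0.01  ]
[[197.1, 192.4], [178.0, 200.8], [170.3, 220.1], [178.5, 239.1], [197.9, 246.5], [217.0, 238.1], [224.6, 218.7], [216.4, 199.8]]
[[326.4, 188.0], [307.6, 196.3], [300.3, 215.6], [308.8, 234.5], [328.2, 241.9], [347.1, 233.5], [354.3, 214.2], [345.7, 195.4]]
[[197.5, 196.3], [181.1, 203.5], [174.5, 220.1], [181.5, 236.5], [198.2, 242.9], [214.7, 235.6], [221.2, 218.9], [214.1, 202.7]]
[[326.2, 191.9], [310.1, 199.1], [303.8, 215.6], [311.1, 231.9], [327.8, 238.3], [344.0, 231.1], [350.2, 214.5], [342.9, 198.3]]
[[ 1.      0.0018  0.0011]
 [ 0.0014 -0.9535  0.3014]
 [ 0.0016 -0.3014 -0.9535]] [ 0.4385 -0.1044  0.3619]
red [233. 237. 241.] [278.717  186.5437] [ 0.439  -0.1867]
```

Call:
{"fn": "play_rows", "kwargs": {
  "rows": [
    [[0.04,0,0,0,0,0,0.087],[0.08,0,0,0,0,0,0.087],[0.12,0,0,0,0,0,0.087],[0.15,0,0,0,0,0,0.087],[0.17,0,0,0,0,0,0.087],[0.18,0,0,0,0,0,0.087],[0.186,0,0,0,0,0,0.087],[0.186,0,0,0,0,0,0.087],[0.186,0,0,0,0,0,0.05],[0.186,0,0,0,0,0,0.05],[0.186,0,0,0,0,0,0.05],[0.186,0,0,0,0,0,0.05]]
  ]
}}

```text
time_s: 3.25
position: [0.4387, -0.1881, 0.0141]
tcp_rot: [[0.001, -0.0, 1.0], [-0.001, 1.0, 0.0], [-1.0, -0.001, 0.001]]
force: [-2.2, -0.2, 1.1]
opening: 0.723
```

Call:
{"fn": "play_rows", "kwargs": {
  "rows": [
    [[0,0,0,0,0,0,0.05],[0,0,0,0,0,0,0.05],[0,0,0,0,0,0,0.05],[-0.005,0,0,0,0,0,0.05],[-0.02,0,0,0,0,0,0.05],[-0.04,0,0,0,0,0,0.05],[-0.06,0,0,0,0,0,0.05],[-0.06,0,0,0,0,0,0.05]]
  ]
}}

```text
time_s: 4.05
position: [0.4395, -0.1887, 0.0753]
tcp_rot: [[0.003, -0.0, 1.0], [-0.003, 1.0, 0.0], [-1.0, -0.003, 0.003]]
force: [1.0, -1.1, -2.3]
opening: 0.72
```

```bash
python3 - <<'E'
from h import *
c=capture('wrist');cv2.imwrite('pics/w2.png',c['pixels'][:,:,::-1])
s=read_state();print(s['position'],s['opening'])
for d in dots(c,s['position'][2]-.013+.049):print(d[0],d[1],d[2],d[5])
c=capture('side');cv2.imwrite('pics/s2.png',c['pixels'][:,:,::-1])
E
```

```text
[ 0.43897165 -0.18840246  0.07429262] 0.7159012060413518
```

View pics/w2.png

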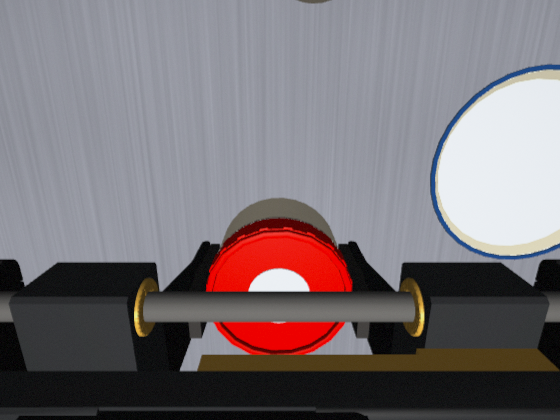

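View pics/pans.png

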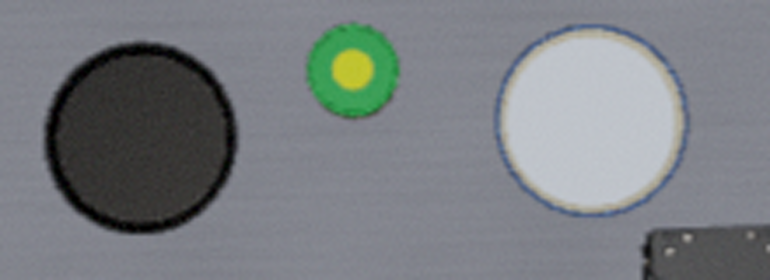

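Call:
{"fn": "play_rows", "kwargs": {
  "rows": [
    [[-0.01,0.002,0.01,0,0,0,0.05],[-0.02,0.006,0.03,0,0,0,0.05],[-0.03,0.012,0.06,0,0,0,0.05],[-0.03,0.018,0.09,0,0,0,0.05],[-0.03,0.024,0.12,0,0,0,0.05],[-0.03,0.03,0.15,0,0,0,0.05],[-0.03,0.034,0.165,0,0,0,0.05],[-0.03,0.035,0.173,0,0,0,0.05],[-0.03,0.035,0.173,0,0,0,0.05]]
  ]
}}

```text
time_s: 5.05
position: [0.6113, -0.1526, 0.1019]
tcp_rot: [[-0.002, -0.001, 1.0], [0.001, 1.0, 0.001], [-1.0, 0.001, -0.002]]
force: [0.5, 0.9, -0.6]
opening: 0.714
```

```bash
python3 - <<'E'
from h import *
c=capture('wrist');cv2.imwrite('pics/w3.png',c['pixels'][:,:,::-1])
s=read_state();print(s['position'],s['opening'],s['force'])
P=s['position'];th=np.linspace(0,6.283,9)[:8]
for cx,cy in [(.612,-.1535)]:print(proj(c,np.c_[cx+.0665*np.cos(th),cy+.0665*np.sin(th),th*0+.01]).round(1).tolist())
print(proj(c,np.c_[P[0]+.0315*np.cos(th),P[1]+.0315*np.sin(th),th*0+P[2]-.013+.052]).round(1).tolist())
E
```

```text
[ 0.61025604 -0.15271619  0.10211309] 0.7174001694062828 [-0.56828841  0.12857129 -1.49787195]
[[362.8, 208.5], [341.8, 149.4], [279.6, 122.9], [217.3, 149.3], [196.0, 208.3], [223.3, 261.5], [279.3, 282.1], [335.3, 261.7]]
[[349.9, 304.1], [330.6, 256.5], [275.5, 235.3], [220.5, 256.3], [201.4, 303.9], [225.6, 347.2], [275.7, 364.1], [325.9, 347.4]]
```

View pics/w3.png

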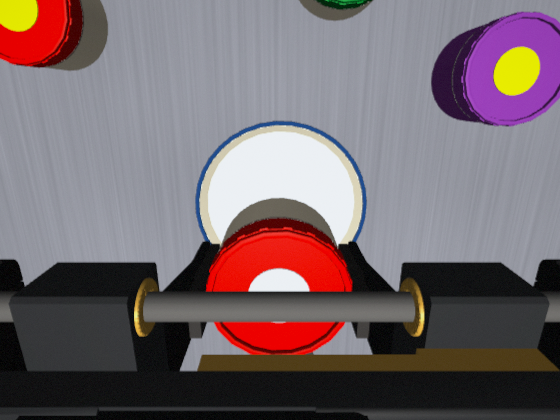

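Call:
{"fn": "play_rows", "kwargs": {
  "rows": [
    [[0.03,0,0,0,0,0,0.05],[0.055,0,0,0,0,0,0.05],[0.07,0,0,0,0,0,0.05],[0.078,0,0,0,0,0,0.05],[0.082,0,0,0,0,0,0.05],[0.084,0,0,0,0,0,0.05],[0.086,0,0,0,0,0,0.05],[0.086,0,0,0,0,0,0.05]]
  ]
}}

```text
time_s: 5.9
position: [0.6119, -0.1532, 0.0181]
tcp_rot: [[0.001, -0.0, 1.0], [-0.0, 1.0, 0.0], [-1.0, -0.0, 0.001]]
force: [-0.2, 0.3, -0.6]
opening: 0.719
```

Call:
{"fn": "play_rows", "kwargs": {
  "rows": [
    [[0.001,0,0,0,0,0,0.05],[0.0015,0,0,0,0,0,0.05],[0.0015,0,0,0,0,0,0.05]]
  ]
}}

```text
time_s: 6.2
position: [0.612, -0.1532, 0.0172]
tcp_rot: [[0.001, -0.0, 1.0], [-0.001, 1.0, 0.0], [-1.0, -0.001, 0.001]]
force: [-0.6, 0.7, 5.4]
opening: 0.717
```

Call:
{"fn": "play_rows", "kwargs": {
  "rows": [
    [[0,0,0,0,0,0,0.08],[0,0,0,0,0,0,0.08],[0,0,0,0,0,0,0.08],[-0.02,0,0,0,0,0,0.08],[-0.06,0,0,0,0,0,0.08],[-0.1,0,0,0,0,0,0.08],[-0.15,0,0,0,0,0,0.087],[-0.18,0,0,0,0,0,0.087],[-0.18,0,0,0,0,0,0.087]]
  ]
}}

```text
time_s: 7.1
position: [0.6147, -0.1544, 0.2016]
tcp_rot: [[0.01, -0.0, 1.0], [-0.005, 1.0, 0.0], [-1.0, -0.005, 0.01]]
force: [0.5, -0.9, 0.4]
opening: 0.996
```

```bash
cat > look.py <<'E'
from h import *
import sys
np.set_printoptions(precision=4,suppress=True)
n=sys.argv[1];z=float(sys.argv[2])
s=read_state();print(s['time_s'],s['position'],s['opening'],s['force'])
for cam in sys.argv[3:]:
    c=capture(cam);cv2.imwrite(f'pics/{cam}_{n}.png',c['pixels'][:,:,::-1]);print(cam)
    for d in dots(c,z):print(d[0],d[1],d[2],d[5])
E
python3 look.py a 0.052 wrist side; python3 - <<'E'
from h import *
c=capture('wrist');th=np.linspace(0,6.283,9)[:8]
print(proj(c,np.c_[.612+.0665*np.cos(th),-.153+.0665*np.sin(th),th*0+.01]).round(1).tolist())
E
```

```text
7.1 [ 0.6147 -0.1544  0.2016] 0.9964309096530911 [ 0.4906 -0.8503  0.3507]
wrist
red [235. 239. 243.] [274.1397 185.2794] [ 0.6123 -0.1518]
red [230. 234.   0.] [93.4233 31.4479] [ 0.4625 -0.0193]
purple [232. 236.   0.] [433.6392  76.2169] [ 0.7519 -0.0539]
side
red [ 89.5  54.5 175. ] [226.0263 303.1579] [0.6294 0.3218]
red [204. 163.  10.] [342.697  216.1919] [ 0.4608 -0.0158]
red [204. 172. 178.] [291.9623 181.6981] [ 0.6122 -0.1534]
green [160.5 175.   10. ] [262.1562 212.4062] [0.6482 0.0167]
purple [178. 162.  77.] [190.8174 231.2087] [0.7792 0.132 ]
purple [168.  151.5 103.5] [230.1667 193.4881] [ 0.7512 -0.0495]
[[341.2, 179.5], [324.8, 134.7], [278.8, 115.0], [232.8, 134.7], [216.3, 179.5], [236.2, 220.9], [278.7, 237.2], [321.2, 220.9]]
```

View pics/wrist_a.png

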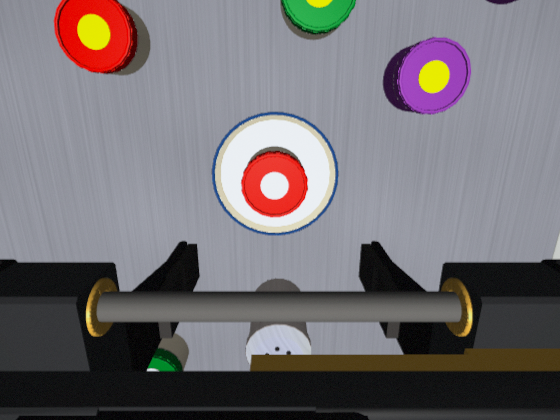

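Call:
{"fn": "play_rows", "kwargs": {
  "rows": [
    [[0,0.04,0,0,0,0,0.087],[0,0.09,0,0,0,0,0.087],[0,0.14,0.005,0,0,0,0.087],[0,0.19,0.008,0,0,0,0.087],[0,0.24,0.01,0,0,0,0.087],[0,0.29,0.012,0,0,0,0.087],[0,0.34,0.014,0,0,0,0.087],[0,0.39,0.016,0,0,0,0.087],[0,0.43,0.018,0,0,0,0.087],[0,0.46,0.018,0,0,0,0.087],[0,0.472,0.018,0,0,0,0.087],[0,0.472,0.018,0,0,0,0.087]]
  ]
}}

```text
time_s: 8.45
position: [0.628, 0.3199, 0.1935]
tcp_rot: [[-0.004, -0.002, 1.0], [-0.001, 1.0, 0.002], [-1.0, -0.001, -0.004]]
force: [0.4, -0.4, -0.5]
opening: 0.999
```

Call:
{"fn": "play_rows", "kwargs": {
  "rows": [
    [[0,0,0,0,0,0,0.087],[0,0,0,0,0,0,0.087],[0,0,0,0,0,0,0.087]]
  ]
}}

```text
time_s: 8.75
position: [0.6298, 0.3171, 0.1961]
tcp_rot: [[-0.0, 0.002, 1.0], [-0.0, 1.0, -0.002], [-1.0, -0.0, -0.0]]
force: [0.4, 0.0, 0.5]
opening: 0.999
```

```bash
python3 look.py b 0.049 wrist top side
```

```text
8.75 [0.6298 0.3171 0.1961] 0.9993455779444881 [0.4441 0.0275 0.5039]
wrist
red [ 58. 123. 252.] [279.6596 186.5008] [0.6311 0.3197]
purple [57. 35. 65.] [383.2 340.6] [0.7457 0.143 ]
top
red [191. 195.  61.] [276.0455 278.5682] [ 0.4601 -0.0192]
red [191. 195. 202.] [330.0976 213.1951] [ 0.6114 -0.1525]
red [ 59.  93. 200.] [131.8702 210.7252] [0.6298 0.319 ]
green [190. 194. 201.] [429.6615 271.0154] [ 0.4676 -0.384 ]
green [191. 195.  51.] [260.3621 199.5   ] [0.6486 0.0131]
purple [190. 195.  59.] [287.2815 156.1556] [ 0.7516 -0.0543]
purple [190. 194.  55.] [211.0602 146.2406] [0.7803 0.1283]
purple [189. 194.  57.] [245.837 126.963] [0.8253 0.0437]
side
red [ 99.  62. 192.] [226.     303.2176] [0.6305 0.3191]
red [220. 179.  10.] [342.697  216.1919] [ 0.461  -0.0206]
red [220. 189. 196.] [292.     181.6481] [ 0.6133 -0.1592]
purple [64.  42.  74.5] [192.8636 244.1364] [0.7575 0.1714]
```

```bash
python3 - <<'E'
from h import *
np.set_printoptions(precision=4,suppress=True)
for i in range(3):
    c=capture('wrist');R=cv2.Rodrigues(c['rvec'])[0];s=read_state()
    d=dots(c,.049)[0];print(s['position'],-R.T@c['tvec']-s['position'],d[2],d[5]-s['position'][:2])
E
```

```text
[0.6297 0.3181 0.1963] [0.0002 0.0834 0.1623] [279.6737 187.3642] [0.0014 0.0015]
[0.6296 0.3184 0.1963] [0.0002 0.0834 0.1623] [279.6844 187.5372] [0.0015 0.0014]
[0.6296 0.3186 0.1962] [0.0002 0.0834 0.1624] [279.7447 187.8006] [0.0015 0.0012]
```

Call:
{"fn": "play_rows", "kwargs": {
  "rows": [
    [[0.04,0.001,0.0015,0,0,0,0.087],[0.08,0.001,0.0015,0,0,0,0.087],[0.12,0.001,0.0015,0,0,0,0.087],[0.15,0.001,0.0015,0,0,0,0.087],[0.17,0.001,0.0015,0,0,0,0.087],[0.178,0.001,0.0015,0,0,0,0.087],[0.182,0.001,0.0015,0,0,0,0.087],[0.182,0.001,0.0015,0,0,0,0.087],[0.182,0.001,0.0015,0,0,0,0.087],[0.182,0.001,0.0015,0,0,0,0.05],[0.182,0.001,0.0015,0,0,0,0.05],[0.182,0.001,0.0015,0,0,0,0.05]]
  ]
}}

```text
time_s: 10.25
position: [0.6312, 0.3201, 0.0148]
tcp_rot: [[0.001, 0.0, 1.0], [0.0, 1.0, -0.0], [-1.0, 0.0, 0.001]]
force: [-0.4, -0.4, 0.6]
opening: 0.812
```

Call:
{"fn": "play_rows", "kwargs": {
  "rows": [
    [[0,0,0,0,0,0,0.05],[0,0,0,0,0,0,0.05],[0,0,0,0,0,0,0.05],[0,0,0,0,0,0,0.05]]
  ]
}}

```text
time_s: 10.65
position: [0.6309, 0.32, 0.0144]
tcp_rot: [[0.0, -0.0, 1.0], [0.0, 1.0, 0.0], [-1.0, 0.0, 0.0]]
force: [-1.0, -0.6, 3.5]
opening: 0.716
```

Call:
{"fn": "play_rows", "kwargs": {
  "rows": [
    [[-0.01,0,0,0,0,0,0.05],[-0.04,0,0,0,0,0,0.05],[-0.08,-0.01,0,0,0,0,0.05],[-0.12,-0.03,0,0,0,0,0.05],[-0.14,-0.06,-0.003,0,0,0,0.05],[-0.14,-0.1,-0.006,0,0,0,0.05],[-0.14,-0.14,-0.009,0,0,0,0.05],[-0.14,-0.18,-0.012,0,0,0,0.05],[-0.14,-0.22,-0.015,0,0,0,0.05],[-0.14,-0.26,-0.017,0,0,0,0.05],[-0.14,-0.3,-0.019,0,0,0,0.05],[-0.14,-0.34,-0.019,0,0,0,0.05]]
  ]
}}

```text
time_s: 11.85
position: [0.6112, -0.0215, 0.1541]
tcp_rot: [[-0.001, -0.0, 1.0], [0.0, 1.0, 0.0], [-1.0, 0.0, -0.001]]
force: [0.5, -0.3, -1.6]
opening: 0.721
```

Call:
{"fn": "play_rows", "kwargs": {
  "rows": [
    [[0,-0.04,0,0,0,0,0.05],[0,-0.07,0,0,0,0,0.05],[0,-0.1,0,0,0,0,0.05],[0,-0.12,0,0,0,0,0.05],[0,-0.13,0,0,0,0,0.05],[0,-0.132,0,0,0,0,0.05],[0,-0.132,0,0,0,0,0.05],[0,-0.132,0,0,0,0,0.05],[0,-0.132,0,0,0,0,0.05],[0,-0.132,0,0,0,0,0.05]]
  ]
}}

```text
time_s: 12.85
position: [0.612, -0.1511, 0.1541]
tcp_rot: [[-0.0, -0.001, 1.0], [0.0, 1.0, 0.001], [-1.0, 0.0, -0.0]]
force: [0.6, 0.7, -1.9]
opening: 0.719
```

```bash
python3 look.py c 0.049 wrist side; python3 - <<'E'
from h import *
c=capture('wrist');th=np.linspace(0,6.283,9)[:8];P=read_state()['position'];print(P)
print(proj(c,np.c_[.612+.0315*np.cos(th),-.1522+.0315*np.sin(th),th*0+.055]).round(1).tolist())
E
```

```text
12.85 [ 0.612  -0.1511  0.1541] 0.7191448073076907 [ 0.5744  0.7281 -1.9494]
wrist
red [240. 243.   0.] [67.3301 25.5422] [ 0.461  -0.0188]
purple [242. 245.   0.] [467.519   78.3395] [ 0.7533 -0.0537]
side
red [204. 163.  10.] [342.6531 216.1531] [ 0.4611 -0.0207]
red [204.  173.  182.5] [291.8654 181.6731] [ 0.6136 -0.159 ]
red [147.  39. 124.] [293.2676 133.7606] [ 0.6818 -0.5007]
green [158. 174.  10.] [262.1443 212.3608] [0.6496 0.012 ]
purple [181. 164.  81.] [190.8174 231.2087] [0.7812 0.1281]
purple [171. 155. 101.] [230.3291 193.4304] [ 0.7528 -0.0549]
[ 0.61197406 -0.15157352  0.15409597]
[[316.8, 205.5], [306.2, 178.9], [278.3, 167.5], [250.4, 178.9], [239.7, 205.5], [251.6, 230.8], [278.2, 240.9], [304.8, 230.8]]
```

View pics/wrist_c.png

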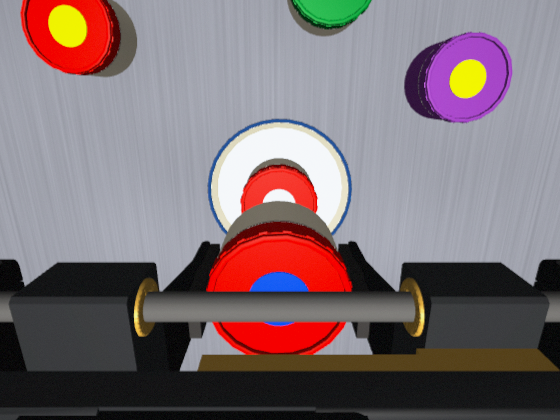

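View pics/side_c.png

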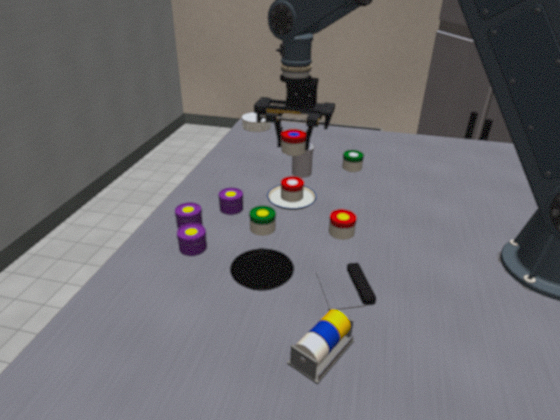

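```bash
python3 - <<'E'
from h import *
for f in ['w2','w3','wrist_c']:
    im=cv2.imread(f'pics/{f}.png').astype(int)
    for u in (265,279,293):
        col=im[225:375,u];r=col[:,2];red=(r>100)&(col[:,1]<90)&(col[:,0]<90)
        ch=np.where(np.diff(red.astype(int)))[0]+225
        print(f,u,ch.tolist())
    row=im[275];red=(row[:,2]>100)&(row[:,1]<90);i=np.where(red)[0];print(i.min(),i.max())
im=cv2.imread('pics/wrist_c.png');cv2.imwrite('pics/z.png',cv2.resize(im[200:370,190:370],None,fx=4,fy=3.5,interpolation=2))
im=cv2.imread('pics/w3.png');cv2.imwrite('pics/z3.png',cv2.resize(im[200:370,190:370],None,fx=4,fy=3.5,interpolation=2))
E
```

```text
w2 265 [226, 230, 231, 270, 320, 348, 351, 354]
w2 279 [227, 267, 323, 350, 352, 354]
w2 293 [228, 270, 320, 349, 350, 354]
209 349
w3 265 [226, 270, 320, 348, 350, 354]
w3 279 [227, 267, 322, 350, 352, 354]
w3 293 [228, 270, 320, 349, 350, 354]
209 349
wrist_c 265 [230, 273, 323, 351]
wrist_c 279 [231, 271, 325, 352]
wrist_c 293 [232, 273, 323, 351]
209 347
```

View pics/z.png

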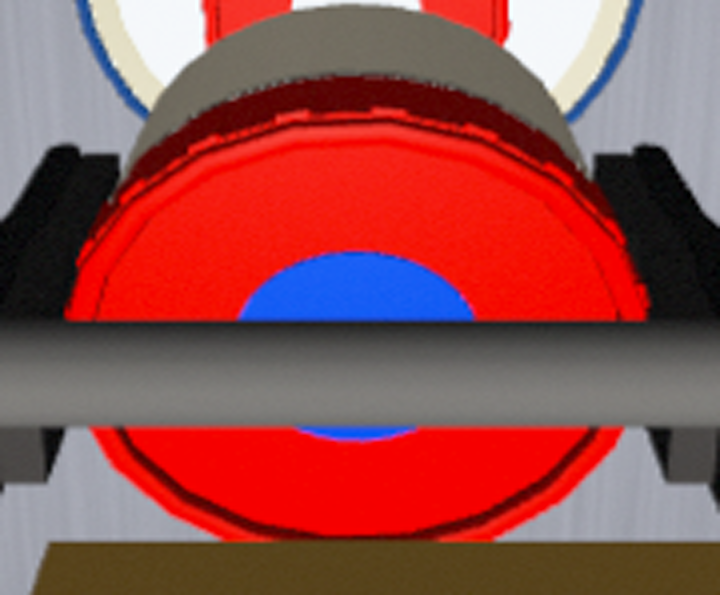

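View pics/z3.png

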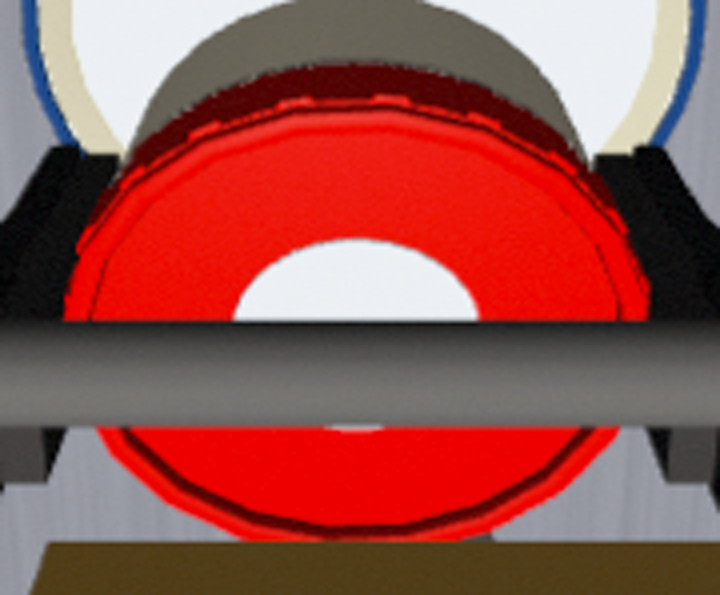

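Call:
{"fn": "play_rows", "kwargs": {
  "rows": [
    [[0.02,0,0,0,0,0,0.05],[0.045,0,0,0,0,0,0.05],[0.065,0,0,0,0,0,0.05],[0.075,0,0,0,0,0,0.05],[0.08,0,0,0,0,0,0.05],[0.08,0,0,0,0,0,0.05],[0.08,0,0,0,0,0,0.05],[0.082,0,0,0,0,0,0.05],[0.084,0,0,0,0,0,0.05],[0.0855,0,0,0,0,0,0.05],[0.0855,0,0,0,0,0,0.05]]
  ]
}}

```text
time_s: 14.1
position: [0.6118, -0.152, 0.0685]
tcp_rot: [[-0.0, 0.0, 1.0], [0.0, 1.0, -0.0], [-1.0, 0.0, -0.0]]
force: [0.1, -0.3, -1.0]
opening: 0.719
```

Call:
{"fn": "play_rows", "kwargs": {
  "rows": [
    [[0.001,0,0,0,0,0,0.05],[0.002,0,0,0,0,0,0.05],[0.002,0,0,0,0,0,0.05]]
  ]
}}

```text
time_s: 14.4
position: [0.6119, -0.1521, 0.0665]
tcp_rot: [[-0.0, 0.0, 1.0], [0.0, 1.0, -0.0], [-1.0, 0.0, -0.0]]
force: [1.1, -0.7, -1.6]
opening: 0.723
```

Call:
{"fn": "play_rows", "kwargs": {
  "rows": [
    [[0.0008,0,0,0,0,0,0.05],[0.0012,0,0,0,0,0,0.05],[0.0012,0,0,0,0,0,0.05]]
  ]
}}

```text
time_s: 14.7
position: [0.612, -0.1521, 0.0663]
tcp_rot: [[0.0, -0.0, 1.0], [-0.0, 1.0, 0.0], [-1.0, -0.0, 0.0]]
force: [-1.7, 0.8, 3.7]
opening: 0.72
```

Call:
{"fn": "play_rows", "kwargs": {
  "rows": [
    [[0,0,0,0,0,0,0.08],[0,0,0,0,0,0,0.08],[0,0,0,0,0,0,0.08],[-0.02,0,0,0,0,0,0.08],[-0.06,0,0,0,0,0,0.087],[-0.1,0,0,0,0,0,0.087],[-0.13,0.03,-0.03,0,0,0,0.087],[-0.13,0.06,-0.07,0,0,0,0.087],[-0.13,0.1,-0.11,0,0,0,0.087],[-0.13,0.12,-0.14,0,0,0,0.087],[-0.13,0.1325,-0.151,0,0,0,0.087],[-0.13,0.1325,-0.151,0,0,0,0.087]]
  ]
}}

```text
time_s: 15.9
position: [0.459, -0.018, 0.1954]
tcp_rot: [[-0.001, -0.002, 1.0], [0.001, 1.0, 0.002], [-1.0, 0.001, -0.001]]
force: [-0.2, -0.6, -0.8]
opening: 0.999
```

Call:
{"fn": "play_rows", "kwargs": {
  "rows": [
    [[0,0,0,0,0,0,0.087],[0,0,0,0,0,0,0.087],[0,0,0,0,0,0,0.087],[0,0,0,0,0,0,0.087],[0,0,0,0,0,0,0.087]]
  ]
}}

```text
time_s: 16.4
position: [0.4614, -0.02, 0.1951]
tcp_rot: [[-0.0, 0.001, 1.0], [0.0, 1.0, -0.001], [-1.0, 0.0, -0.0]]
force: [-0.1, -0.0, 0.5]
opening: 0.998
```

```bash
python3 look.py d 0.049 wrist side top;python3 look.py d2 0.101 side top wrist
```

```text
16.4 [ 0.4614 -0.02    0.1951] 0.9978338112850816 [-0.108  -0.0208  0.5263]
wrist
red [237. 241.   0.] [278.2096 188.4491] [ 0.4613 -0.019 ]
green [235. 239.   0.] [483.2685 154.311 ] [0.6502 0.0134]
purple [41. 16. 50.] [522. 213.] [ 0.6983 -0.0439]
side
red [206.  163.5  10. ] [342.63 216.2 ] [ 0.4612 -0.0205]
red [149.  42. 136.] [292.5775 165.1127] [ 0.6331 -0.26  ]
green [161. 174.  10.] [262.2165 212.3814] [0.6494 0.012 ]
purple [183. 170.  76.] [190.8584 231.2035] [0.7811 0.128 ]
purple [172. 155. 102.] [230.3086 193.5309] [ 0.7527 -0.0544]
top
red [ 70. 107. 200.] [332.8134 211.6866] [ 0.6148 -0.1591]
green [188. 192. 199.] [429.7099 271.0229] [ 0.4676 -0.3841]
green [189. 193.  49.] [260.3621 199.5   ] [0.6486 0.0131]
purple [188. 193.  53.] [287.2889 156.1778] [ 0.7515 -0.0543]
purple [188. 193.  57.] [211.0602 146.2406] [0.7803 0.1283]
purple [188. 193.  51.] [245.7744 126.9624] [0.8253 0.0439]
16.55 [ 0.461  -0.0197  0.1952] 1.0003824658826432 [ 0.3112 -0.8818  0.6425]
side
red [206. 164.  10.] [342.6531 216.1531] [0.4571 0.0619]
red [148.5  40.  137. ] [292.5    165.0857] [ 0.6125 -0.1542]
green [160. 174.  10.] [262.1649 212.4536] [0.627  0.0918]
purple [184. 173.  81.] [190.8584 231.2035] [0.7459 0.1962]
purple [172.5 155.  104.5] [230.378  193.5488] [0.72   0.0316]
top
red [ 67. 107. 201.] [332.8409 211.6742] [ 0.6112 -0.1529]
green [188. 192. 199.] [429.6615 271.0154] [ 0.4702 -0.3684]
green [189. 193.  50.] [260.3162 199.5299] [0.6435 0.0123]
purple [187.5 192.   63. ] [287.1159 156.1304] [ 0.7424 -0.052 ]
purple [188. 193.  54.] [211.0602 146.2406] [0.7699 0.1227]
purple [187. 193.  54.] [245.8647 126.9398] [0.8131 0.0415]
wrist
red [237. 241.   0.] [278.6647 188.7973] [ 0.4613 -0.005 ]
green [235. 239.   0.] [483.663  154.8868] [0.6184 0.0219]
purple [40. 20. 50.] [557. 202.] [ 0.6841 -0.0159]
```

View pics/side_d.png

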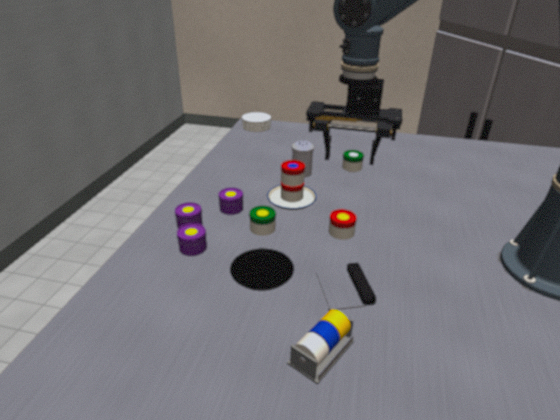

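Call:
{"fn": "play_rows", "kwargs": {
  "rows": [
    [[0.04,0,0,0,0,0,0.087],[0.08,0,0,0,0,0,0.087],[0.12,0,0,0,0,0,0.087],[0.15,0,0,0,0,0,0.087],[0.17,0,0,0,0,0,0.087],[0.177,0,0,0,0,0,0.087],[0.181,0,0,0,0,0,0.087],[0.181,0,0,0,0,0,0.087],[0.181,0,0,0,0,0,0.087],[0.181,0,0,0,0,0,0.05],[0.181,0,0,0,0,0,0.05],[0.181,0,0,0,0,0,0.05]]
  ]
}}

```text
time_s: 17.9
position: [0.4612, -0.0196, 0.0149]
tcp_rot: [[0.001, -0.0, 1.0], [-0.0, 1.0, 0.0], [-1.0, -0.0, 0.001]]
force: [-0.1, -0.4, 0.3]
opening: 0.808
```

Call:
{"fn": "play_rows", "kwargs": {
  "rows": [
    [[0,0,0,0,0,0,0.05],[0,0,0,0,0,0,0.05],[0,0,0,0,0,0,0.05],[0,0,0,0,0,0,0.05]]
  ]
}}

```text
time_s: 18.3
position: [0.461, -0.0196, 0.0146]
tcp_rot: [[0.0, -0.0, 1.0], [-0.0, 1.0, 0.0], [-1.0, -0.0, 0.0]]
force: [-1.0, -0.4, 3.5]
opening: 0.718
```

Call:
{"fn": "play_rows", "kwargs": {
  "rows": [
    [[-0.01,0,0,0,0,0,0.05],[-0.04,0,0,0,0,0,0.05],[-0.08,0,0,0,0,0,0.05],[-0.12,0,0,0,0,0,0.05],[-0.15,-0.01,0.01,0,0,0,0.05],[-0.17,-0.03,0.035,0,0,0,0.05],[-0.17,-0.06,0.065,0,0,0,0.05],[-0.17,-0.085,0.095,0,0,0,0.05],[-0.17,-0.11,0.125,0,0,0,0.05],[-0.17,-0.125,0.145,0,0,0,0.05],[-0.17,-0.133,0.151,0,0,0,0.05],[-0.17,-0.133,0.151,0,0,0,0.05]]
  ]
}}

```text
time_s: 19.5
position: [0.6115, -0.1532, 0.1838]
tcp_rot: [[-0.001, 0.001, 1.0], [0.0, 1.0, -0.001], [-1.0, 0.0, -0.001]]
force: [-0.3, -0.3, -0.7]
opening: 0.718
```

Call:
{"fn": "play_rows", "kwargs": {
  "rows": [
    [[0,0,0,0,0,0,0.05],[0,0,0,0,0,0,0.05],[0,0,0,0,0,0,0.05],[0,0,0,0,0,0,0.05],[0,0,0,0,0,0,0.05],[0,0,0,0,0,0,0.05]]
  ]
}}

```text
time_s: 20.1
position: [0.6119, -0.1524, 0.1845]
tcp_rot: [[0.0, -0.0, 1.0], [-0.0, 1.0, 0.0], [-1.0, -0.0, 0.0]]
force: [-0.2, -0.4, -1.5]
opening: 0.721
```

```bash
cat >> h.py <<'E'
def edges(c):
    im=c['pixels'].astype(int)
    for u in (265,279,293):
        col=im[225:375,u];red=(col.max(1)-np.median(col,1)>80)&(col.max(1)>100)
        dot=np.where(np.diff(red.astype(int)))[0]+225;print(u,dot.tolist())
E
python3 look.py e 0.101 wrist; python3 - <<'E'
from h import *
for f in ['w3','wrist_c','wrist_e']:
    im=cv2.imread(f'pics/{f}.png').astype(int)
    for u in (265,279,293):
        col=im[225:375,u];red=(col[:,2]>100)&(col[:,1]<90)&(col[:,0]<90)
        print(f,u,(np.where(np.diff(red.astype(int)))[0]+225).tolist())
print(read_state()['position'])
E
```

```text
20.1 [ 0.6119 -0.1524  0.1845] 0.7212048516896968 [-0.2424 -0.3593 -1.4921]
wrist
purple [242. 245.   0.] [448.2253  78.3801] [ 0.7286 -0.0563]
w3 265 [226, 270, 320, 348, 350, 354]
w3 279 [227, 267, 322, 350, 352, 354]
w3 293 [228, 270, 320, 349, 350, 354]
wrist_c 265 [230, 273, 323, 351]
wrist_c 279 [231, 271, 325, 352]
wrist_c 293 [232, 273, 323, 351]
wrist_e 265 [229, 271, 321, 350, 351, 354]
wrist_e 279 [227, 268, 324, 351, 352, 354]
wrist_e 293 [230, 271, 321, 349, 350, 354]
[ 0.61187878 -0.15244327  0.18442745]
```

View pics/wrist_e.png

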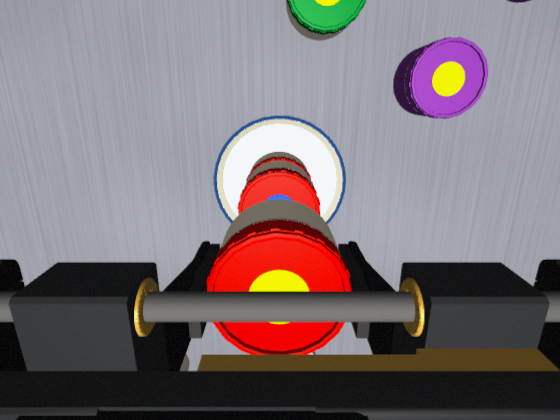

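Call:
{"fn": "play_rows", "kwargs": {
  "rows": [
    [[0.02,-0.0006,0,0,0,0,0.05],[0.04,-0.0006,0,0,0,0,0.05],[0.055,-0.0006,0,0,0,0,0.05],[0.062,-0.0006,0,0,0,0,0.05],[0.062,-0.0006,0,0,0,0,0.05],[0.062,-0.0006,0,0,0,0,0.05],[0.064,-0.0006,0,0,0,0,0.05],[0.066,-0.0006,0,0,0,0,0.05],[0.067,-0.0006,0,0,0,0,0.05],[0.0675,-0.0006,0,0,0,0,0.05],[0.0675,-0.0006,0,0,0,0,0.05]]
  ]
}}

```text
time_s: 21.25
position: [0.6119, -0.1531, 0.1169]
tcp_rot: [[0.0, 0.0, 1.0], [0.0, 1.0, -0.0], [-1.0, 0.0, 0.0]]
force: [-1.1, -0.4, -1.2]
opening: 0.716
```

Call:
{"fn": "play_rows", "kwargs": {
  "rows": [
    [[0.001,0,0,0,0,0,0.05],[0.0018,0,0,0,0,0,0.05],[0.0018,0,0,0,0,0,0.05]]
  ]
}}

```text
time_s: 21.55
position: [0.6121, -0.1532, 0.1156]
tcp_rot: [[0.001, -0.0, 1.0], [-0.0, 1.0, 0.0], [-1.0, -0.0, 0.001]]
force: [-1.2, -0.1, 2.5]
opening: 0.717
```

Call:
{"fn": "play_rows", "kwargs": {
  "rows": [
    [[0,0,0,0,0,0,0.08],[0,0,0,0,0,0,0.08],[0,0,0,0,0,0,0.08],[-0.02,0,0,0,0,0,0.08],[-0.05,0,0,0,0,0,0.087],[-0.085,0,0,0,0,0,0.087],[-0.085,-0.03,-0.018,0,0,0,0.087],[-0.085,-0.07,-0.044,0,0,0,0.087],[-0.085,-0.11,-0.069,0,0,0,0.087],[-0.085,-0.15,-0.094,0,0,0,0.087],[-0.085,-0.19,-0.119,0,0,0,0.087],[-0.085,-0.22,-0.138,0,0,0,0.087]]
  ]
}}

```text
time_s: 22.75
position: [0.4724, -0.3756, 0.2]
tcp_rot: [[0.0, 0.001, 1.0], [-0.001, 1.0, -0.001], [-1.0, -0.001, 0.0]]
force: [0.6, -0.1, 0.2]
opening: 1.001
```

Call:
{"fn": "play_rows", "kwargs": {
  "rows": [
    [[0,-0.008,-0.004,0,0,0,0.087],[0,-0.011,-0.006,0,0,0,0.087],[0,-0.011,-0.006,0,0,0,0.087],[0,-0.011,-0.006,0,0,0,0.087],[0,-0.011,-0.006,0,0,0,0.087],[0,-0.011,-0.006,0,0,0,0.087]]
  ]
}}

```text
time_s: 23.35
position: [0.4686, -0.383, 0.2001]
tcp_rot: [[0.0, -0.002, 1.0], [0.0, 1.0, 0.002], [-1.0, 0.0, 0.0]]
force: [-0.5, 0.0, 0.4]
opening: 0.998
```

```bash
python3 look.py f 0.049 wrist ;python3 look.py f2 0.150 side top wrist
```

```text
23.35 [ 0.4686 -0.383   0.2001] 0.9984544160328411 [-0.532   0.0442  0.443 ]
wrist
green [237. 240. 244.] [278.1859 189.3172] [ 0.4685 -0.3842]
23.4 [ 0.4685 -0.3833  0.2001] 0.99814143866448 [0.104  0.2456 0.2633]
side
red [197.5 138.5  10. ] [293.0676 147.9054] [ 0.6125 -0.1537]
green [157.5 172.   10. ] [262.1458 212.4271] [0.6059 0.1665]
purple [174. 161.  75.] [190.8261 231.2087] [0.7127 0.2604]
purple [166. 151. 102.] [230.2317 193.5244] [0.6897 0.1125]
top
red [189. 193.  49.] [335.4768 210.0397] [ 0.6113 -0.1529]
green [187. 192. 198.] [429.7099 271.0229] [ 0.4725 -0.3539]
green [189. 193.  49.] [260.3621 199.5   ] [0.6389 0.0114]
purple [187. 192.  56.] [287.2148 156.2222] [ 0.7335 -0.0504]
purple [187. 192.  52.] [211.0602 146.2406] [0.7601 0.1174]
purple [187.  192.   53.5] [245.8955 127.0373] [0.8013 0.0394]
wrist
green [237. 241. 244.] [278.5665 188.6213] [ 0.4685 -0.357 ]
```

View pics/side_f2.png

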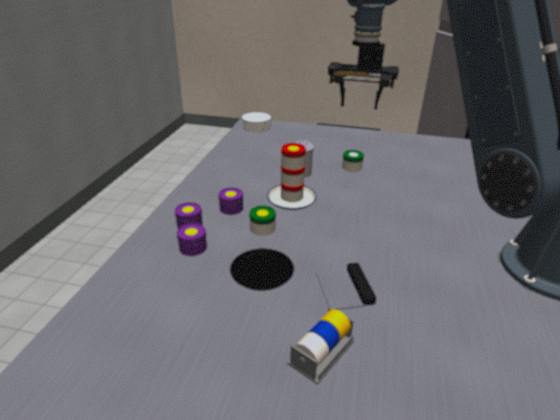

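Call:
{"fn": "play_rows", "kwargs": {
  "rows": [
    [[0.04,-0.0005,0,0,0,0,0.087],[0.08,-0.0005,0,0,0,0,0.087],[0.12,-0.0005,0,0,0,0,0.087],[0.155,-0.0005,0,0,0,0,0.087],[0.173,-0.0005,0,0,0,0,0.087],[0.181,-0.0005,0,0,0,0,0.087],[0.1855,-0.0005,0,0,0,0,0.087],[0.1855,-0.0005,0,0,0,0,0.087],[0.1855,-0.0005,0,0,0,0,0.087],[0.1855,-0.0005,0,0,0,0,0.05],[0.1855,-0.0005,0,0,0,0,0.05],[0.1855,-0.0005,0,0,0,0,0.05]]
  ]
}}

```text
time_s: 24.75
position: [0.4682, -0.3849, 0.0152]
tcp_rot: [[0.001, 0.0, 1.0], [-0.001, 1.0, -0.0], [-1.0, -0.001, 0.001]]
force: [0.3, -1.1, 0.0]
opening: 0.811
```

Call:
{"fn": "play_rows", "kwargs": {
  "rows": [
    [[0,0,0,0,0,0,0.05],[0,0,0,0,0,0,0.05],[0,0,0,0,0,0,0.05],[0,0,0,0,0,0,0.05]]
  ]
}}

```text
time_s: 25.15
position: [0.4681, -0.3847, 0.0148]
tcp_rot: [[0.0, -0.0, 1.0], [-0.0, 1.0, 0.0], [-1.0, -0.0, 0.0]]
force: [0.7, -0.5, 3.9]
opening: 0.718
```

Call:
{"fn": "play_rows", "kwargs": {
  "rows": [
    [[-0.01,0,0,0,0,0,0.05],[-0.04,0,0,0,0,0,0.05],[-0.08,0,0,0,0,0,0.05],[-0.12,0,0,0,0,0,0.05],[-0.16,0.01,0,0,0,0,0.05],[-0.19,0.03,0,0,0,0,0.05],[-0.19,0.06,0,0,0,0,0.05],[-0.19,0.1,0,0,0,0,0.05],[-0.19,0.14,0,0,0,0,0.05],[-0.19,0.18,0,0,0,0,0.05],[-0.19,0.22,0,0,0,0,0.05],[-0.19,0.26,0,0,0,0,0.05]]
  ]
}}

```text
time_s: 26.35
position: [0.4673, -0.1229, 0.2048]
tcp_rot: [[-0.0, 0.0, 1.0], [0.0, 1.0, -0.0], [-1.0, 0.0, -0.0]]
force: [0.7, 0.9, -1.2]
opening: 0.718
```

Call:
{"fn": "play_rows", "kwargs": {
  "rows": [
    [[0,0.04,0.005,0,0,0,0.05],[0,0.08,0.02,0,0,0,0.05],[0,0.12,0.045,0,0,0,0.05],[0,0.16,0.075,0,0,0,0.05],[0,0.2,0.1,0,0,0,0.05],[0,0.24,0.12,0,0,0,0.05],[0,0.27,0.135,0,0,0,0.05],[0,0.285,0.14,0,0,0,0.05],[0,0.288,0.14,0,0,0,0.05],[0,0.288,0.14,0,0,0,0.05],[0,0.288,0.14,0,0,0,0.05],[0,0.288,0.14,0,0,0,0.05]]
  ]
}}

```text
time_s: 27.55
position: [0.6074, 0.1618, 0.2047]
tcp_rot: [[-0.001, 0.002, 1.0], [-0.0, 1.0, -0.002], [-1.0, -0.0, -0.001]]
force: [-0.5, -0.2, -1.5]
opening: 0.722
```

```bash
python3 look.py g 0.049 wrist;python3 - <<'E'
from h import *
c=capture('wrist');th=np.linspace(0,6.283,9)[:8]
print(read_state()['position'],proj(c,np.c_[.608+.0665*np.cos(th),.1635+.0665*np.sin(th),th*0+.01]).round(1).tolist())
E
```

```text
27.55 [0.6074 0.1618 0.2047] 0.7217560968489931 [-0.5063 -0.1718 -1.4997]
wrist
green [ 0. 47. 14.] [280. 228.] [0.609  0.1186]
purple [253. 254.   0.] [451.8027 218.6054] [0.782  0.1284]
[0.60771699 0.16208663 0.2047507 ] [[339.9, 176.2], [323.7, 132.2], [278.6, 113.0], [233.6, 132.4], [217.5, 176.4], [237.1, 217.1], [278.8, 233.0], [320.4, 217.0]]
```

View pics/wrist_g.png

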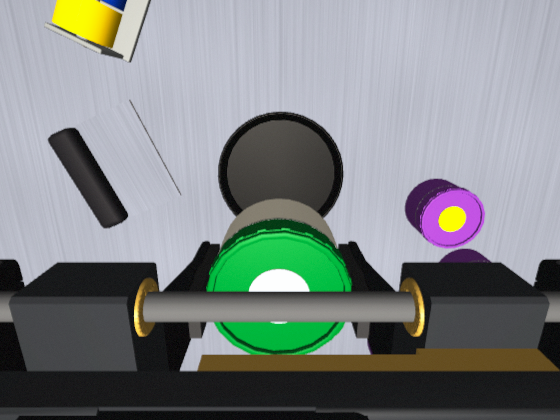

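Call:
{"fn": "play_rows", "kwargs": {
  "rows": [
    [[0.02,0,0.001,0,0,0,0.05],[0.06,0,0.001,0,0,0,0.05],[0.1,0,0.001,0,0,0,0.05],[0.14,0,0.001,0,0,0,0.05],[0.165,0,0.001,0,0,0,0.05],[0.176,0,0.001,0,0,0,0.05],[0.181,0,0.001,0,0,0,0.05],[0.183,0,0.001,0,0,0,0.05],[0.185,0,0.001,0,0,0,0.05],[0.186,0,0.001,0,0,0,0.05],[0.186,0,0.001,0,0,0,0.05],[0.186,0,0.001,0,0,0,0.05]]
  ]
}}

```text
time_s: 28.85
position: [0.6093, 0.1635, 0.0193]
tcp_rot: [[0.001, -0.0, 1.0], [0.0, 1.0, 0.0], [-1.0, 0.0, 0.001]]
force: [-0.4, 0.7, -0.7]
opening: 0.717
```

Call:
{"fn": "play_rows", "kwargs": {
  "rows": [
    [[0.001,0,0,0,0,0,0.05],[0.0015,0,0,0,0,0,0.05],[0.0015,0,0,0,0,0,0.05]]
  ]
}}

```text
time_s: 29.15
position: [0.6093, 0.1634, 0.0179]
tcp_rot: [[0.001, -0.0, 1.0], [0.0, 1.0, 0.0], [-1.0, 0.0, 0.001]]
force: [-0.3, 0.3, 5.2]
opening: 0.722
```

Contact. Release, and go to the green yellow-dot pot (0.6495, 0.0128).

Call:
{"fn": "play_rows", "kwargs": {
  "rows": [
    [[0,0,0,0,0,0,0.08],[0,0,0,0,0,0,0.08],[0,0,0,0,0,0,0.08],[-0.02,0,0,0,0,0,0.08],[-0.06,0,0,0,0,0,0.087],[-0.1,0,0,0,0,0,0.087],[-0.14,-0.01,0,0,0,0,0.087],[-0.17,-0.04,0.01,0,0,0,0.087],[-0.18,-0.08,0.02,0,0,0,0.087],[-0.18,-0.12,0.03,0,0,0,0.087],[-0.18,-0.145,0.04,0,0,0,0.087],[-0.18,-0.1505,0.04,0,0,0,0.087]]
  ]
}}

```text
time_s: 30.35
position: [0.6502, 0.0094, 0.197]
tcp_rot: [[0.002, 0.004, 1.0], [-0.001, 1.0, -0.004], [-1.0, -0.001, 0.002]]
force: [-0.5, 0.0, 0.2]
opening: 1.001
```

Call:
{"fn": "play_rows", "kwargs": {
  "rows": [
    [[0,0,0,0,0,0,0.087],[0,0,0,0,0,0,0.087],[0,0,0,0,0,0,0.087],[0,0,0,0,0,0,0.087],[0,0,0,0,0,0,0.087],[0,0,0,0,0,0,0.087]]
  ]
}}

```text
time_s: 30.95
position: [0.6488, 0.0135, 0.1971]
tcp_rot: [[0.0, -0.001, 1.0], [0.0, 1.0, 0.001], [-1.0, 0.0, 0.0]]
force: [0.1, -0.1, -0.6]
opening: 0.996
```

```bash
python3 look.py h 0.049 wrist;python3 look.py h2 0.052 side top wrist
```

```text
30.95 [0.6488 0.0135 0.1971] 0.996323134752207 [ 0.1225 -0.1095 -0.616 ]
wrist
green [244. 247.   0.] [279.1468 189.3462] [0.6497 0.0131]
purple [63.5 45.5 69.5] [358.2955 228.9318] [ 0.7283 -0.0275]
purple [242. 245.   0.] [470.2838 157.2387] [0.8272 0.0441]
purple [241. 244.   0.] [434.1645  58.4423] [0.7818 0.1288]
31.0 [0.6489 0.0133 0.1971] 0.9988727200029988 [-0.2247  0.0452 -0.3766]
side
red [200.5 145.   10. ] [293.1944 147.9167] [ 0.6558 -0.376 ]
green [173. 186. 186.] [261.2326 251.5349] [0.6094 0.1633]
green [162.5 176.   10. ] [262.0851 212.4574] [0.6483 0.017 ]
purple [177.  166.   79.5] [190.7544 231.2018] [0.7793 0.132 ]
purple [170.  153.5 103. ] [230.2738 193.5357] [ 0.7509 -0.0494]
top
red [195. 199.  52.] [335.4803 210.0855] [ 0.6182 -0.1652]
green [194. 198. 205.] [197.3106 217.9773] [0.6082 0.1636]
purple [193. 197.  62.] [245.9197 127.0073] [0.8245 0.0434]
wrist
green [244. 247.   0.] [279.0154 188.7512] [0.6496 0.014 ]
green [ 2. 46. 17.] [257.  42.] [0.6312 0.1405]
purple [57.5 39.5 65.5] [356.2632 230.2368] [ 0.7257 -0.0282]
purple [242. 245.   0.] [470.2534 156.5356] [0.8255 0.0447]
purple [241. 244.   0.] [434.1092  57.6777] [0.7805 0.1286]
```

View pics/wrist_h.png

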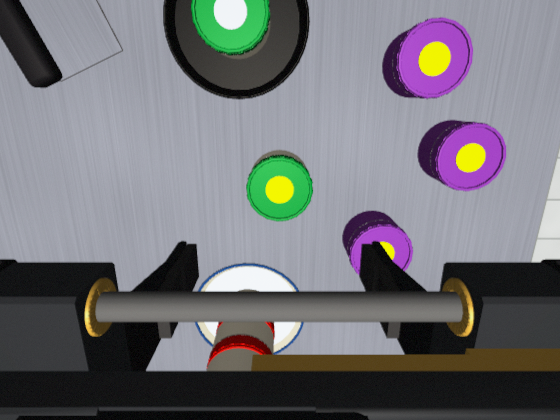

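Call:
{"fn": "play_rows", "kwargs": {
  "rows": [
    [[0.04,0,0.0005,0,0,0,0.087],[0.08,0,0.0005,0,0,0,0.087],[0.12,0,0.0005,0,0,0,0.087],[0.15,0,0.0005,0,0,0,0.087],[0.17,0,0.0005,0,0,0,0.087],[0.178,0,0.0005,0,0,0,0.087],[0.182,0,0.0005,0,0,0,0.087],[0.182,0,0.0005,0,0,0,0.087],[0.182,0,0.0005,0,0,0,0.087],[0.182,0,0.0005,0,0,0,0.05],[0.182,0,0.0005,0,0,0,0.05],[0.182,0,0.0005,0,0,0,0.05]]
  ]
}}

```text
time_s: 32.35
position: [0.6498, 0.0128, 0.0157]
tcp_rot: [[0.001, -0.0, 1.0], [-0.0, 1.0, 0.0], [-1.0, -0.0, 0.001]]
force: [0.1, 0.3, 0.6]
opening: 0.809
```

Call:
{"fn": "play_rows", "kwargs": {
  "rows": [
    [[0,0,0,0,0,0,0.05],[0,0,0,0,0,0,0.05],[0,0,0,0,0,0,0.05],[0,0,0,0,0,0,0.05]]
  ]
}}

```text
time_s: 32.75
position: [0.6495, 0.0128, 0.0154]
tcp_rot: [[0.0, -0.0, 1.0], [-0.0, 1.0, 0.0], [-1.0, -0.0, 0.0]]
force: [-0.4, 0.9, 4.1]
opening: 0.716
```

Target TCP (0.6092, 0.1635): dx −0.040, dy +0.1505; lift to about 0.155.

Call:
{"fn": "play_rows", "kwargs": {
  "rows": [
    [[-0.01,0,0,0,0,0,0.05],[-0.04,0,0,0,0,0,0.05],[-0.08,0,0,0,0,0,0.05],[-0.12,0.01,-0.003,0,0,0,0.05],[-0.14,0.04,-0.01,0,0,0,0.05],[-0.14,0.08,-0.02,0,0,0,0.05],[-0.14,0.115,-0.03,0,0,0,0.05],[-0.14,0.14,-0.037,0,0,0,0.05],[-0.14,0.1505,-0.04,0,0,0,0.05],[-0.14,0.1505,-0.04,0,0,0,0.05],[-0.14,0.1505,-0.04,0,0,0,0.05],[-0.14,0.1505,-0.04,0,0,0,0.05]]
  ]
}}

```text
time_s: 33.95
position: [0.6101, 0.1618, 0.155]
tcp_rot: [[0.0, 0.002, 1.0], [-0.001, 1.0, -0.002], [-1.0, -0.001, 0.0]]
force: [0.1, 0.5, -1.8]
opening: 0.721
```

Call:
{"fn": "play_rows", "kwargs": {
  "rows": [
    [[0,0,0,0,0,0,0.05],[0,0,0,0,0,0,0.05],[0,0,0,0,0,0,0.05],[0,0,0,0,0,0,0.05]]
  ]
}}

```text
time_s: 34.35
position: [0.6095, 0.163, 0.155]
tcp_rot: [[-0.0, 0.001, 1.0], [0.0, 1.0, -0.001], [-1.0, 0.0, -0.0]]
force: [0.0, -1.4, -2.0]
opening: 0.719
```

```bash
python3 look.py i 0.049 wrist; python3 - <<'E'
from h import *
for f in ['wrist_g','wrist_i']:
    im=cv2.imread(f'pics/{f}.png').astype(int)
    for u in (265,279,293):
        col=im[225:375,u];red=(col[:,1]>90)&(col[:,2]<80)
        print(f,u,(np.where(np.diff(red.astype(int)))[0]+225).tolist())
print(read_state()['position'])
E
```

```text
34.35 [0.6095 0.163  0.155 ] 0.7192088479808297 [ 0.0361 -1.3687 -2.0464]
wrist
purple [252. 253.   0.] [477.0168 240.0348] [0.782  0.1284]
wrist_g 265 [228, 231, 232, 270, 321, 348, 351, 354]
wrist_g 279 [228, 230, 231, 268, 323, 350, 352, 354]
wrist_g 293 [229, 232, 233, 271, 321, 349, 352, 353]
wrist_i 265 [229, 232, 233, 270, 321, 348, 351, 354]
wrist_i 279 [228, 230, 231, 268, 323, 350, 352, 354]
wrist_i 293 [229, 232, 233, 271, 321, 348, 351, 354]
[0.60948043 0.16315348 0.1550236 ]
```

View pics/wrist_i.png

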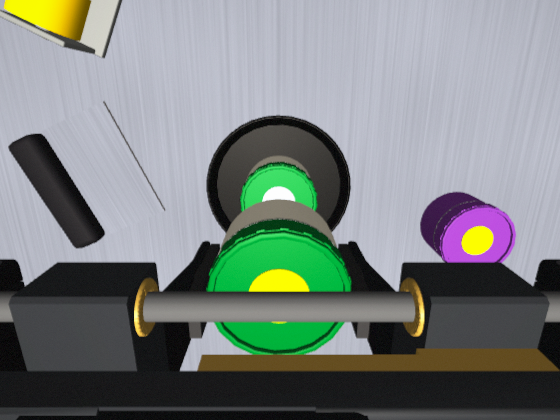

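Call:
{"fn": "play_rows", "kwargs": {
  "rows": [
    [[0.02,0,0,0,0,0,0.05],[0.045,0,0,0,0,0,0.05],[0.065,0,0,0,0,0,0.05],[0.075,0,0,0,0,0,0.05],[0.08,0,0,0,0,0,0.05],[0.08,0,0,0,0,0,0.05],[0.082,0,0,0,0,0,0.05],[0.084,0,0,0,0,0,0.05],[0.085,0,0,0,0,0,0.05],[0.086,0,0,0,0,0,0.05],[0.086,0,0,0,0,0,0.05]]
  ]
}}

```text
time_s: 35.5
position: [0.6094, 0.1634, 0.0692]
tcp_rot: [[0.0, -0.0, 1.0], [0.0, 1.0, 0.0], [-1.0, 0.0, 0.0]]
force: [0.5, -0.4, -1.9]
opening: 0.719
```

Call:
{"fn": "play_rows", "kwargs": {
  "rows": [
    [[0.001,0,0,0,0,0,0.05],[0.002,0,0,0,0,0,0.05],[0.002,0,0,0,0,0,0.05]]
  ]
}}

```text
time_s: 35.8
position: [0.6096, 0.1634, 0.0674]
tcp_rot: [[0.0, 0.0, 1.0], [0.0, 1.0, -0.0], [-1.0, 0.0, 0.0]]
force: [-0.2, -0.5, 0.2]
opening: 0.717
```

Call:
{"fn": "play_rows", "kwargs": {
  "rows": [
    [[0.0005,0,0,0,0,0,0.05],[0.0005,0,0,0,0,0,0.05]]
  ]
}}

```text
time_s: 36.0
position: [0.6095, 0.1634, 0.0673]
tcp_rot: [[0.0, -0.0, 1.0], [-0.0, 1.0, 0.0], [-1.0, -0.0, 0.0]]
force: [-2.7, -0.7, 4.9]
opening: 0.719
```

Call:
{"fn": "play_rows", "kwargs": {
  "rows": [
    [[0,0,0,0,0,0,0.08],[0,0,0,0,0,0,0.08],[0,0,0,0,0,0,0.08],[-0.02,0,0,0,0,0,0.08],[-0.06,0,0,0,0,0,0.087],[-0.1,0,0,0,0,0,0.087],[-0.14,-0.01,-0.02,0,0,0,0.087],[-0.16,-0.04,-0.06,0,0,0,0.087],[-0.16,-0.08,-0.1,0,0,0,0.087],[-0.16,-0.12,-0.13,0,0,0,0.087],[-0.16,-0.14,-0.14,0,0,0,0.087],[-0.16,-0.14,-0.14,0,0,0,0.087]]
  ]
}}

```text
time_s: 37.2
position: [0.4669, 0.0211, 0.2265]
tcp_rot: [[-0.002, 0.004, 1.0], [-0.001, 1.0, -0.004], [-1.0, -0.001, -0.002]]
force: [0.5, 0.5, 0.2]
opening: 0.999
```

Call:
{"fn": "play_rows", "kwargs": {
  "rows": [
    [[0,0,0,0,0,0,0.087],[0,0,0,0,0,0,0.087],[0,0,0,0,0,0,0.087],[0,0,0,0,0,0,0.087],[0,0,0,0,0,0,0.087],[0,0,0,0,0,0,0.087]]
  ]
}}

```text
time_s: 37.8
position: [0.4696, 0.0237, 0.2264]
tcp_rot: [[-0.0, -0.001, 1.0], [0.0, 1.0, 0.001], [-1.0, 0.0, -0.0]]
force: [0.1, -0.0, -0.7]
opening: 0.997
```

```bash
python3 look.py j 0.101 side top;python3 look.py j2 0.15 side top; python3 - <<'E'
import cv2
im=cv2.imread('pics/side_j.png');cv2.imwrite('pics/sj.png',cv2.resize(im[130:300,200:370],None,fx=3.5,fy=3.5,interpolation=2))
E
```

```text
37.8 [0.4696 0.0237 0.2264] 0.9972067650243974 [ 0.1387 -0.0023 -0.6904]
side
red [202. 143.  10.] [293.137  147.8767] [ 0.6342 -0.2651]
green [170.5 179.   10. ] [261.1286 231.9357] [0.6094 0.1629]
purple [179.5 166.   80. ] [190.8421 231.2456] [0.7459 0.1963]
purple [169.  154.5 102. ] [230.3452 193.5   ] [0.7201 0.0314]
top
red [189. 193.  49.] [335.5133 210.0133] [ 0.6149 -0.1592]
green [189. 193.  45.] [194.3468 216.4597] [0.6087 0.1636]
purple [187.  191.5  60.5] [287.1812 156.0652] [ 0.7426 -0.0521]
purple [188. 193.  55.] [211.0602 146.2406] [0.7699 0.1227]
purple [188. 192.  55.] [245.8358 126.9701] [0.813  0.0416]
37.9 [0.4695 0.0235 0.2265] 1.0016081247171005 [-0.662  -0.086  -0.3019]
side
red [202. 145.  10.] [293.1067 147.8533] [ 0.6124 -0.1541]
green [169.5 181.   10. ] [261.1357 231.9643] [0.59   0.2306]
purple [181.  168.5  78. ] [190.8596 231.2368] [0.7126 0.2605]
purple [171.  152.5 103.5] [230.2317 193.5244] [0.6897 0.1125]
top
red [189. 193.  49.] [335.4768 210.0397] [ 0.6113 -0.1529]
green [188. 193.  45.] [194.384 216.424] [0.6056 0.1566]
purple [187. 192.  64.] [287.2899 156.1449] [ 0.7337 -0.0506]
purple [187. 192.  56.] [211.0602 146.2406] [0.7601 0.1174]
purple [187. 192.  50.] [245.8797 126.9925] [0.8014 0.0395]
```

View pics/sj.png

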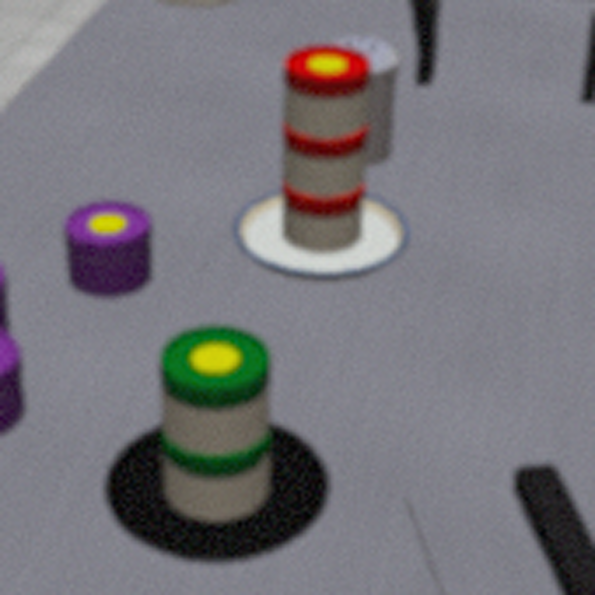

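View pics/top_j.png

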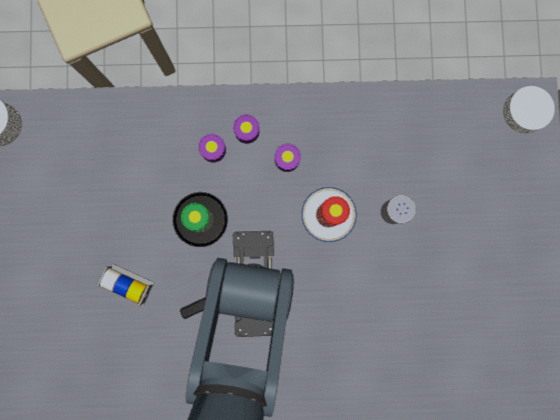

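Both stacks stand straight (the red top dot is at pixel 335,210 and the green one at 194,216 in the top view), and the gripper is clear and open. I'm handing the job in.

```bash
python3 -c "
from rig import *
print(hand_in())"
```

```text
the job is handed in; nothing more can be done
None
```

I built both stacks and handed the job in at about 38 s of robot time, well under the 141 s limit. The hand-in gives no verdict, so this rests on my last checks.

- **Red stack, white pan:** white dot at the bottom, blue in the middle, yellow on top. In the top view the dots of all three pots lay within about 0.5 mm of each other. The bottom pot is about 1–2 mm from the pan centre.
- **Green stack, black pan:** white dot at the bottom, yellow on top. The two pots were within about 0.5 mm of each other in both the top and side views.
- **Seating:** each upper pot made contact at the height expected for a seated foot, to within a fraction of a millimetre. Both stacks looked straight in the side view.
- **Everything else:** the shaker, dispenser and scraper look unmoved in the pictures; I did not measure them again. The purple pots measured where they started. The gripper is open and clear of everything.

No check failed. The top and side cameras disagreed by 1–1.5 mm on absolute positions, which is within their calibration.

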